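# Put the cabinet shelf back in order, with the one full jar

### The arm

A 7-joint arm with a two-finger parallel gripper is mounted at the origin on the work surface. World frame = base frame: x ahead of the robot, y to its left, z up, the work surface at z = 0. Lengths are in m, angles in rad, forces in N, time in s.
With the tool pointing down it reaches from about 0.425 to 0.8 m from the base axis. Payload 8.3 kg.
Tool frame: the origin (TCP) lies midway between the tips of the shut fingers; the grasp point (between the pads) lies 19 mm behind it; z points along the fingers, y is the line along which they close (so a half turn about z gives the same grasp; the last joint's range is limited). The gripper opens to 85 mm and grips with 20 to 120 N. Pads are 22 mm wide; open, the fingers measure 114 mm over their backs; the gripper's body (76 mm by 85 mm) begins 54 mm behind the grasp point. The pads swing forward as they close: fully open they stand 13 mm farther back than shut.
Start: joints at [-1.203, 0.383, 0.016, 1.37, -0.006, 1.388, -0.046], TCP at [0.261, 0.568, 0.231] pointing down, gripper open.
Joint ranges: [-2.95, 2.95], [-0.25, 2.06], [-1.52, 1.56], [0.18, 2.33], [-1.44, 4.58], [0.02, 2.06], [-3.01, 3.01]. Speed limits (rad/s): [2.39, 2.39, 3.01, 3.01, 3.14, 3.14, 3.14].

### API

Orientations are given as a 3x3 rotation matrix whose columns are the frame's x, y, z axes.
In Python, from workcell import readout, viewer, workorder gives the robot as it stands.
- The arm moves only by the tool carry_out, never from a script. Its argument "commands" is a list of rows, each a list of 3 entries, a list of its own where there are three numbers: the shift along the tool's x, y, z in cm, then the turn about the tool's z in degrees, then the opening, from -1 (shut) to 1 (fully open). A call has exactly 10 rows; each row shifts and turns the commanded pose from where the row before left it, along the tool's axes as they then stand; what a row does not reach is not made up. A row lasts 1/12 s, in which the tool goes at most 41.7 mm and 7.16 degrees, less where a joint would pass 70% of its speed; a pose out of reach is approached as far as the arm can. A call is refused whole if a number of a shift passes 4.17 or a number of a turn 7.16, either way. A call with a gripper value outside its range is refused whole. The fingers move at their own pace and stop on an object; "newtons" is the grip in N (left out, the last holds). Time passes only in rows, so rows that do not move let the fingers close, or fill a call up. It gives the time, the measured TCP pose, the force, the opening and the grip force at its end, in the units of the state.
- readout.get_state(): the state, without advancing time (a new reading comes with each control period).
- viewer.camera(name): name is "scene" or "top"; returns a dict with "img" (480x640x3 uint8, red, green, blue), "range_z" (480x640 float32, m along the optical axis (not along the pixel's ray), 0 where there is no reading), "camera_matrix" (3x3 intrinsics, pixels), "rvec" (rotation vector, rad) and "tvec" (3), from world to camera coordinates, as OpenCV has them. Camera axes: x right, y down, z forward; pixel columns grow to the right and rows downward; lengths in m; the calibration is good to about 2 mm. A picture is of the moment at which its call begins.
- workorder.sign_off(): hands the job in; it is judged then, once.
The state is a dict: "t": time; "joint_pos": joint angles; "qvel": joint speeds; "tau": joint torques, N m; "tcp_pos": TCP position; "tcp_rot": TCP orientation; "contact_force": force on the tool from outside, world axes, zero at the start; "torque": the same for the moment, N m; "finger_gap": opening from 0.0 (shut) to 1.0 (fully open); "grasp_force": force on a finger pad.
Only numpy, scipy, OpenCV 4.12 (cv2) and the standard library are available. Lean on these libraries where they do the work, as an engineer would, in place of code of your own. Each camera call takes 0.05 s, during which the arm holds its last target. There are 200 camera calls.

### The job

The shelf of the mirror cabinet has been wiped: stand the pill tower close behind the eye-drop holder, the full one of the three tablet jars (they look alike, so feel by lifting) close behind the stand magnifier, and the ceramic pill pot midway between holder and magnifier with its lid on. All stands upright on the shelf; set the ceramic pot and lid down gently. Do not shift the holder or the magnifier, and leave the two empty jars upright on the counter where they stood, or put them back there after lifting.

Things in the scene. Friction and masses are not known exactly. Their poses are not given: they have to be found in the camera images.
- shelf: Grey plastic cabinet shelf lying fixed on the counter: 170 mm deep (x) by 460 mm long (y). Its floor is 14 mm above the counter; a 4 mm wide rim ends 18 mm above the counter in front (robot's side), 24 mm at back and ends. Origin: centre of its underside. x points to its back, away from the robot ('behind' is along this +x), y to its left end as the robot sees it, z up.
- holder: White plastic eye-drop bottle holder, loose on the front half of the shelf: block 44 mm deep (x), 70 mm wide (y), 30 mm high, with two dropper bottles in it, 66 mm high in all; 150 g. Origin: centre of its underside; axes parallel to the shelf's. Stays put. The tower belongs behind it: centre about 80 mm (64 to 98) along +x from the holder's centre, within 15 mm sideways.
- magnifier: Stand magnifier, loose on the front half of the shelf: lens in a round steel frame on three legs, 68 mm across, 43 mm high, 160 g. Origin: centre of its underside; axes parallel to the shelf's. Stays put, 180 to 220 mm left or right of the holder. The full jar belongs behind it: centre about 80 mm (64 to 98) along +x from the magnifier's centre, within 15 mm sideways.
- jar_a: One of three closed white plastic tablet jars that look exactly alike: body 54 mm across to 67 mm height, ribbed screw cap 49 mm across, 92 mm high in all. One is full (about 250 g), two are empty (about 30 g); this cannot be seen, and their places change from start to start: feel it by lifting. Stands on the counter. Origin: centre of its underside, z up.
- jar_b: One of three closed white plastic tablet jars that look exactly alike: body 54 mm across to 67 mm height, ribbed screw cap 49 mm across, 92 mm high in all. One is full (about 250 g), two are empty (about 30 g); this cannot be seen, and their places change from start to start: feel it by lifting. Stands on the counter. Origin: centre of its underside, z up.
- jar_c: One of three closed white plastic tablet jars that look exactly alike: body 54 mm across to 67 mm height, ribbed screw cap 49 mm across, 92 mm high in all. One is full (about 250 g), two are empty (about 30 g); this cannot be seen, and their places change from start to start: feel it by lifting. Stands on the counter. Origin: centre of its underside, z up.
- tower: The pill tower: three frosted round tiers screwed together with grey collars between and a grey cap with a low finger bar, one rigid piece, 47 mm across, 99 mm high (the round part ends at 93 mm), about 100 g, standing upright on the counter. Origin: centre of its underside, z up.
- pot: White ceramic pill pot, open, without its lid: 56 mm across (48 at the foot), 42 mm high, mouth 47 mm across, about 160 g, upright on the counter. Origin: centre of its underside, z up. It belongs midway between holder and magnifier, in line with them: centre 77 to 123 mm from either's centre and within 15 mm of their line.
- lid: The pot's white ceramic lid, right way up on the counter: disc 56 mm across, from 5 to 11 mm above the origin; below it a tapered boss (39 mm across, 33 at the foot); on top a round knob 16 to 19 mm across, ending 29 mm above the origin; 60 g. Origin: centre of the boss's underside, z up. Seated, the disc lies on the pot's rim and the origin is 37 mm above the pot's.
Things that resemble listed ones, but are neither listed nor needed, are in the scene too. Leave any orange or purple look-alike of the jar_b alone.

How it is judged:
By the outcome, as a careful person would: the job done as asked, in the order asked, and still so for the second after the job is handed in, with the robot touching nothing.
It also fails if it takes over 134 s, if anything falls off the work surface, if the arm or the gripper's body presses on something with over 40 N, if the wrist force passes 120 N, or if a joint passes its speed limit or range.

## Working session

There is one attempt and no reset: what is moved stays moved. The work goes in short steps, Python scripts to look and compute and a tool call to move; the robot and the scene stay as the last step left them, time stands still between calls to the robot, and variables do not carry over. Pictures are saved under pics/ and viewed, at most 14 in all, crops included, and the job is handed in when it is done.

Besides the shell and the picture viewer there is one more tool, called in YAML: its name, and indented under it one key for each argument. carry_out: Moves the arm, as the interface text tells. Its arguments: {"type":"object","properties":{"commands":{"type":"array","items":{"type":"array"}},"newtons":{"type":"number"}},"required":["commands"]}

```bash
ls; mkdir -p pics; python3 - <<'E'
from workcell import readout, viewer
import cv2,numpy as np
s=readout.get_state(); print({k:np.round(v,3).tolist() for k,v in s.items()})
for n in("scene","top"):
    c=viewer.camera(n); cv2.imwrite(f"pics/{n}0.png",c["img"][:,:,::-1]); np.savez(f"{n}0.npz",**c)
    R,_=cv2.Rodrigues(c["rvec"]); print(n,c["camera_matrix"].round(1).tolist(),(-R.T@np.array(c["tvec"]).ravel()).round(3),R.round(2).tolist())
E
```

```text
pics
{'t': 0.0, 'joint_pos': [-1.203, 0.384, 0.016, 1.371, -0.006, 1.388, -0.046], 'qvel': [-0.001, -0.002, -0.0, -0.0, 0.0, 0.002, -0.0], 'tau': [0.0, -62.758, 0.845, -37.183, 0.017, 0.014, 0.0], 'tcp_pos': [0.261, 0.567, 0.23], 'tcp_rot': [[-0.909, 0.418, -0.001], [0.418, 0.909, -0.002], [-0.0, -0.002, -1.0]], 'contact_force': [0.264, -0.273, 0.848], 'torque': [-0.017, 0.019, 0.005], 'grasp_force': 0.0, 'finger_gap': 0.997}
scene [[453.9, 0.0, 315.3], [0.0, 453.9, 244.0], [0.0, 0.0, 1.0]] [ 1.005 -0.123  0.808] [[0.28, 0.96, -0.01], [0.8, -0.24, -0.55], [-0.53, 0.14, -0.84]]
top [[556.0, 0.0, 315.8], [0.0, 556.0, 243.4], [0.0, 0.0, 1.0]] [ 0.422 -0.019  1.209] [[0.01, -1.0, -0.02], [-1.0, -0.0, -0.08], [0.08, 0.02, -1.0]]
```

View pics/scene0.png

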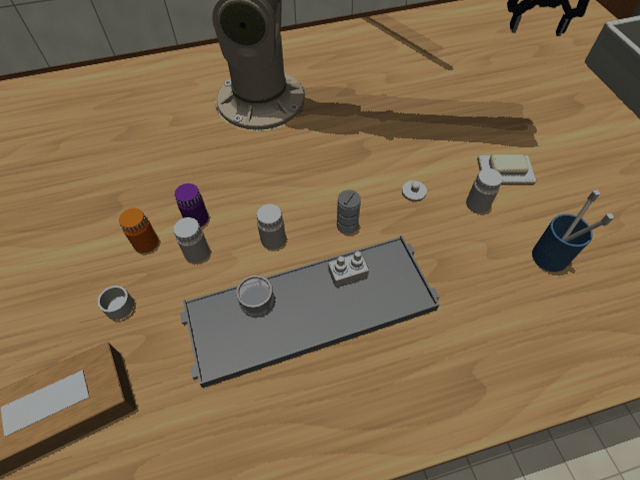

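View pics/top0.png

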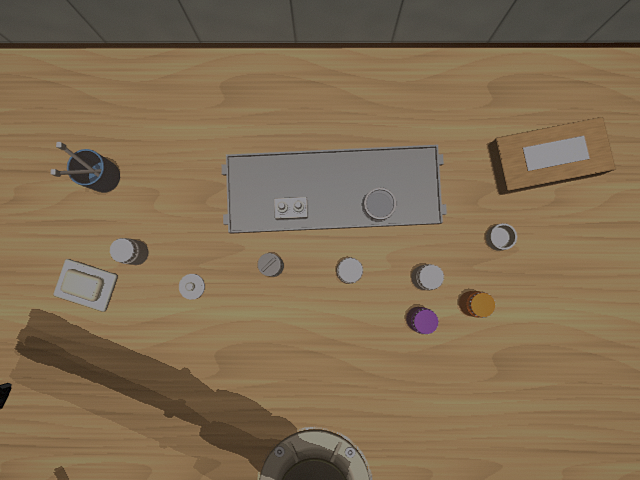

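The scene view shows the shelf with the holder at (348,268) and the magnifier at (255,295). The top view adds:
- tower (270,264)
- white jars (124,250), (350,270), (430,277)
- purple (425,321) and orange (480,305) look-alikes, not to be touched
- lid (191,287)
- pot (502,237)

Next I'll measure them.

```bash
cat > h.py <<'E'
import numpy as np,cv2
from workcell import readout,viewer
def cloud(c):
    R,_=cv2.Rodrigues(np.array(c["rvec"])); d=np.array(c["range_z"]); K=np.array(c["camera_matrix"])
    v,u=np.mgrid[:480,:640]; X=np.dstack([(u-K[0,2])/K[0,0]*d,(v-K[1,2])/K[1,1]*d,d])
    P=(X-np.array(c["tvec"]).ravel())@R; P[d<=0]=np.nan; return P
def blob(P,x,y,r,zlo,zhi):
    m=(np.hypot(P[...,0]-x,P[...,1]-y)<r)&(P[...,2]>zlo)&(P[...,2]<zhi)
    q=P[m]
    if len(q)<5: return None
    (cx,cy),rad=cv2.minEnclosingCircle(q[:,:2].astype(np.float32)); 
    return np.round([cx,cy,rad,*q.mean(0),q[:,2].max(),len(q)],4)
E
python3 - <<'E'
from h import *
P=cloud(np.load("top0.npz")); 
for n,(u,v),lo,hi in [("tower",(270,264),.08,.11),("ja",(124,250),.08,.1),("jb",(350,270),.08,.1),("jc",(430,277),.08,.1),("purple",(425,321),.08,.1),("orange",(480,305),.08,.1),("lid",(191,287),.006,.04),("knob",(191,287),.022,.04),("pot",(502,237),.03,.06),("holder",(291,208),.035,.055),("mag",(379,204),.045,.07)]:
    x,y,z=P[v,u]; print(n,P[v,u].round(3),blob(P,x,y,.05,lo,hi))
print("counter",np.nanmedian(P[330:380,330:400,2]))
m=(P[...,2]>.008)&(P[...,2]<.035)&(P[...,0]>.4)&(abs(P[...,1]+.05)<.3)
q=P[m]; q=q[(q[:,0]>.5)]; 
n,l,st,ce=cv2.connectedComponentsWithStats(m.astype(np.uint8)); k=1+np.argmax(st[1:,4]); q=P[l==k]
r=cv2.minAreaRect(q[:,:2].astype(np.float32)); print(r); print(cv2.boxPoints(r).round(3).tolist())
hq=P[190:226,265:315].reshape(-1,3); hq=hq[hq[:,2]>.03]; r=cv2.minAreaRect(hq[:,:2].astype(np.float32)); print("holder",r)
img=np.load("top0.npz")["img"][:,:,::-1]
cv2.imwrite("pics/crop0.png",cv2.resize(img[190:345,100:520],None,fx=1.9,fy=1.9,interpolation=cv2.INTER_CUBIC))
E
```

```text
tower [0.465 0.09  0.098] [4.648e-01 9.340e-02 2.340e-02 4.648e-01 9.310e-02 9.300e-02 1.037e-01
 4.280e+02]
ja [0.492 0.387 0.092] [4.923e-01 3.929e-01 2.570e-02 4.920e-01 3.914e-01 9.070e-02 9.770e-02
 4.990e+02]
jb [ 0.454 -0.071  0.09 ] [ 4.546e-01 -7.040e-02  2.550e-02  4.544e-01 -6.990e-02  9.130e-02
  9.830e-02  4.740e+02]
jc [ 0.441 -0.23   0.091] [ 4.419e-01 -2.321e-01  2.570e-02  4.412e-01 -2.313e-01  9.100e-02
  9.760e-02  4.990e+02]
purple [ 0.353 -0.22   0.089] [ 3.529e-01 -2.209e-01  2.580e-02  3.529e-01 -2.199e-01  9.110e-02
  9.780e-02  5.070e+02]
orange [ 0.386 -0.33   0.09 ] [ 3.869e-01 -3.337e-01  2.560e-02  3.869e-01 -3.326e-01  9.100e-02
  9.730e-02  5.130e+02]
lid [0.418 0.264 0.027] [4.138e-01 2.646e-01 3.410e-02 4.189e-01 2.678e-01 1.250e-02 3.240e-02
 5.030e+02]
knob [0.418 0.264 0.027] [4.193e-01 2.686e-01 9.400e-03 4.193e-01 2.687e-01 2.750e-02 3.240e-02
 6.100e+01]
pot [ 0.53  -0.403  0.004] [ 5.280e-01 -3.932e-01  2.900e-02  5.280e-01 -3.934e-01  3.940e-02
  4.630e-02  2.410e+02]
holder [0.586 0.052 0.044] [5.864e-01 5.350e-02 3.920e-02 5.855e-01 5.370e-02 4.390e-02 5.300e-02
 4.960e+02]
mag [ 0.593 -0.132  0.056] [ 5.951e-01 -1.333e-01  3.410e-02  5.951e-01 -1.336e-01  5.430e-02
  6.130e-02  8.220e+02]
counter -0.0005106330553873036
((0.6325306296348572, -0.03597269952297211), (0.17146196961402893, 0.48424673080444336), 2.8439900875091553)
[[0.5350000262260437, 0.20200000703334808], [0.5590000152587891, -0.28200000524520874], [0.7300000190734863, -0.27399998903274536], [0.7059999704360962, 0.20999999344348907]]
holder ((0.587228000164032, 0.05396564304828644), (0.044295962899923325, 0.06997641175985336), 3.1498923301696777)
```

View pics/crop0.png

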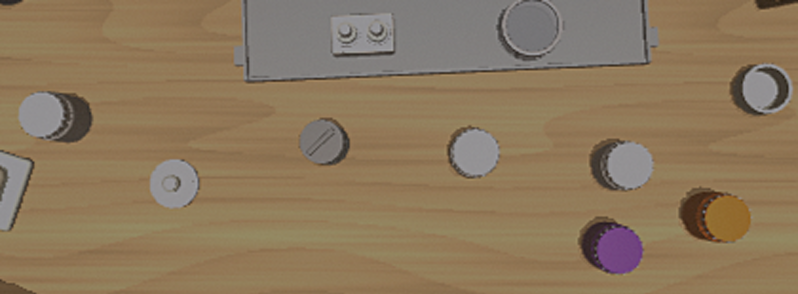

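The crop shows the three white jars at (43,115), (473,152) and (628,165). They match the jar description, while purple (617,248) and orange (725,217) are the decoys. The grey barred tower is at (323,142), the lid with its knob at (173,184) and the open pot at (763,88). I start with the tower.

carry_out:
  commands:
    - [[0, 0, 0], -6.9, 1]
    - [[0, 0, 0], -6.9, 1]
    - [[0, 0, 0], -6.9, 1]
    - [[0, 0, 0], -6.9, 1]
    - [[-1.4, -3.7, 0], 0, 1]
    - [[-1.4, -3.7, 0], 0, 1]
    - [[-1.4, -3.7, 0], 0, 1]
    - [[-1.4, -3.7, 0], 0, 1]
    - [[-1.4, -3.7, 0], 0, 1]
    - [[-1.4, -3.7, 0], 0, 1]
  newtons: 30

```text
t: 0.93
tcp_pos: [0.3564, 0.3484, 0.2309]
tcp_rot: [[-0.999, -0.051, -0.001], [-0.051, 0.999, -0.0], [0.001, -0.0, -1.0]]
contact_force: [1.5, -0.5, 0.8]
finger_gap: 1.001
grasp_force: 0.0
```

carry_out:
  commands:
    - [[-1.4, -3.7, 0], 0, 1]
    - [[-1.4, -3.7, 0], 0, 1]
    - [[-1.4, -3.7, 0], 0, 1]
    - [[-1.4, -3.7, 0], 0, 1]
    - [[-1.4, -3.7, 0], 0, 1]
    - [[-1.4, -3.7, 0], 0, 1]
    - [[-1.3, -3.7, 0], 0, 1]
    - [[0, 0, 0], 0, 1]
    - [[0, 0, 0], 0, 1]
    - [[0, 0, 0], 0, 1]

```text
t: 1.77
tcp_pos: [0.4658, 0.0972, 0.231]
tcp_rot: [[-0.999, -0.051, -0.001], [-0.051, 0.999, 0.0], [0.001, 0.0, -1.0]]
contact_force: [-0.5, 1.0, -0.9]
finger_gap: 1.0
grasp_force: 0.0
```

carry_out:
  commands:
    - [[0.1, -0.4, 3.0], 0, 1]
    - [[0, 0, 4.0], 0, 1]
    - [[0, 0, 4.0], 0, 1]
    - [[0, 0, 4.0], 0, 1]
    - [[0, 0, 2.6], 0, 1]
    - [[0, 0, 1.0], 0, 1]
    - [[0, 0, 0], 0, 1]
    - [[0, 0, 0], 0, -1]
    - [[0, 0, 0], 0, -1]
    - [[0, 0, 0], 0, -1]

```text
t: 2.6
tcp_pos: [0.4669, 0.0935, 0.0473]
tcp_rot: [[-0.999, -0.051, 0.003], [-0.051, 0.999, 0.001], [-0.003, 0.001, -1.0]]
contact_force: [-0.0, -0.3, -0.7]
finger_gap: 0.602
grasp_force: 0.0
```

carry_out:
  commands:
    - [[0, 0, 0], 0, -1]
    - [[0, 0, 0], 0, -1]
    - [[0, 0, 0], 0, -1]
    - [[0, 0, 0], 0, -1]
    - [[0, 0, 0], 0, -1]
    - [[0, 0, 0], 0, -1]
    - [[0, 0, 0], 0, -1]
    - [[0, 0, -0.5], 0, -1]
    - [[0, 0, -1.5], 0, -1]
    - [[0, 0, -2], 0, -1]

```text
t: 3.43
tcp_pos: [0.4644, 0.0924, 0.0853]
tcp_rot: [[-0.999, -0.051, -0.002], [-0.051, 0.999, -0.001], [0.002, -0.001, -1.0]]
contact_force: [0.6, 0.5, -1.2]
finger_gap: 0.542
grasp_force: 31.0
```

carry_out:
  commands:
    - [[0, 0, -3.5], 0, -1]
    - [[0, 0, -3.5], 0, -1]
    - [[-1, -0.5, -1.5], 0, -1]
    - [[-3, -1, 0], 0, -1]
    - [[-4, -1, 0], 0, -1]
    - [[-4, -1, 0], 0, -1]
    - [[-4, -1, 0], 0, -1]
    - [[-3, 0, 0], 0, -1]
    - [[-1, 0, 0], 0, -1]
    - [[0, 0, 0], 0, -1]

```text
t: 4.27
tcp_pos: [0.6691, 0.0576, 0.1696]
tcp_rot: [[-0.999, -0.05, -0.0], [-0.05, 0.999, -0.001], [0.0, -0.001, -1.0]]
contact_force: [-1.1, -0.1, -1.5]
finger_gap: 0.541
grasp_force: 31.2
```

carry_out:
  commands:
    - [[0, 0, 2], 0, -1]
    - [[0, 0, 3], 0, -1]
    - [[0, 0, 3], 0, -1]
    - [[0, 0, 1.5], 0, -1]
    - [[0, 0, 0.5], 0, -1]
    - [[0, 0, 0.2], 0, -1]
    - [[0, 0, 0.2], 0, -1]
    - [[0, 0, 0.2], 0, -1]
    - [[0, 0, 0], 0, -1]
    - [[0, 0, 0], 0, -1]

```text
t: 5.1
tcp_pos: [0.668, 0.058, 0.0655]
tcp_rot: [[-0.999, -0.051, 0.002], [-0.051, 0.999, 0.0], [-0.002, 0.0, -1.0]]
contact_force: [0.3, -0.2, -1.3]
finger_gap: 0.543
grasp_force: 31.2
```

carry_out:
  commands:
    - [[0, 0, 0.1], 0, -1]
    - [[0, 0, 0.1], 0, -1]
    - [[0, 0, 0.1], 0, -1]
    - [[0, 0, 0.1], 0, -1]
    - [[0, 0, 0.1], 0, -1]
    - [[0, 0, 0], 0, -1]
    - [[0, 0, 0], 0, -1]
    - [[0, 0, 0], 0, -1]
    - [[0, 0, 0], 0, -1]
    - [[0, 0, 0], 0, -1]

```text
t: 5.93
tcp_pos: [0.6679, 0.0579, 0.0614]
tcp_rot: [[-0.999, -0.051, 0.001], [-0.051, 0.999, 0.001], [-0.001, 0.001, -1.0]]
contact_force: [-4.9, -0.1, 13.6]
finger_gap: 0.542
grasp_force: 32.4
```

carry_out:
  commands:
    - [[0, 0, -0.1], 0, 0.3]
    - [[0, 0, 0], 0, 0.6]
    - [[0, 0, 0], 0, 0.8]
    - [[0, 0, 0], 0, 0.8]
    - [[0, 0, 0], 0, 0.8]
    - [[0, 0, -1], 0, 0.8]
    - [[0, 0, -3], 0, 0.8]
    - [[0, 0, -4], 0, 1]
    - [[0, 0, -4], 0, 1]
    - [[0, 0, -2.5], 0, 1]

```text
t: 6.77
tcp_pos: [0.6686, 0.0577, 0.2109]
tcp_rot: [[-0.999, -0.051, 0.005], [-0.051, 0.999, 0.0], [-0.005, 0.0, -1.0]]
contact_force: [0.2, 0.2, 1.6]
finger_gap: 0.999
grasp_force: 0.0
```

carry_out:
  commands:
    - [[1.5, -1, 0], 0, 1]
    - [[3.5, -2, 0], 0, 1]
    - [[3.5, -2, 0], 0, 1]
    - [[3.5, -2, 0], 0, 1]
    - [[3.5, -2, 0], 0, 1]
    - [[3.5, -2, 0], 0, 1]
    - [[3, -0.7, 0], 0, 1]
    - [[0, 0, 0], 0, 1]
    - [[0, 0, 0], 0, 1]
    - [[0, 0, 0], 0, 1]

```text
t: 7.6
tcp_pos: [0.4543, -0.0698, 0.2062]
tcp_rot: [[-0.999, -0.051, 0.002], [-0.051, 0.999, 0.001], [-0.002, 0.001, -1.0]]
contact_force: [0.6, -0.1, 0.2]
finger_gap: 1.001
grasp_force: 0.0
```

```bash
python3 - <<'E'
from h import *
c=viewer.camera("top"); P=cloud(c)
print("tower",blob(P,.667,.058,.04,.095,.13)); print("holder",blob(P,.586,.053,.05,.035,.055)); print("mag",blob(P,.595,-.133,.05,.045,.07))
print(readout.get_state()["tcp_pos"])
cv2.imwrite("pics/t1.png",cv2.resize(c["img"][130:300,210:460,::-1],None,fx=2.5,fy=2.5))
E
```

```text
tower [6.661e-01 5.820e-02 2.380e-02 6.650e-01 5.750e-02 1.069e-01 1.169e-01
 4.350e+02]
holder [5.868e-01 5.350e-02 3.940e-02 5.855e-01 5.350e-02 4.380e-02 5.440e-02
 5.010e+02]
mag [ 5.949e-01 -1.340e-01  3.420e-02  5.951e-01 -1.336e-01  5.440e-02
  6.240e-02  8.180e+02]
[ 0.45454749 -0.06960467  0.20593551]
```

carry_out:
  commands:
    - [[0, 0, 3], 0, 1]
    - [[0, 0, 4], 0, 1]
    - [[0, 0, 4], 0, 1]
    - [[0, 0, 4], 0, 1]
    - [[0, 0, 2], 0, 1]
    - [[0, 0, 0], 0, 1]
    - [[0, 0, 0], 0, -1]
    - [[0, 0, 0], 0, -1]
    - [[0, 0, 0], 0, -1]
    - [[0, 0, 0], 0, -1]

```text
t: 8.48
tcp_pos: [0.4558, -0.0701, 0.0374]
tcp_rot: [[-0.999, -0.051, 0.004], [-0.051, 0.999, 0.0], [-0.004, 0.0, -1.0]]
contact_force: [1.6, 0.8, 2.7]
finger_gap: 0.617
grasp_force: 31.7
```

carry_out:
  commands:
    - [[0, 0, 0], 0, -1]
    - [[0, 0, 0], 0, -1]
    - [[0, 0, 0], 0, -1]
    - [[0, 0, 0], 0, -1]
    - [[0, 0, -0.5], 0, -1]
    - [[0, 0, -0.5], 0, -1]
    - [[0, 0, 0], 0, -1]
    - [[0, 0, 0], 0, -1]
    - [[0, 0, 0], 0, -1]
    - [[0, 0, 0], 0, -1]

```text
t: 9.32
tcp_pos: [0.4535, -0.0701, 0.0451]
tcp_rot: [[-0.999, -0.051, -0.0], [-0.051, 0.999, -0.0], [0.0, 0.0, -1.0]]
contact_force: [-0.3, -0.6, -0.8]
finger_gap: 0.622
grasp_force: 31.6
```

carry_out:
  commands:
    - [[0, 0, -0.5], 0, -1]
    - [[0, 0, -0.5], 0, -1]
    - [[0, 0, -0.5], 0, -1]
    - [[0, 0, -0.5], 0, -1]
    - [[0, 0, 0], 0, -1]
    - [[0, 0, 0], 0, -1]
    - [[0, 0, 0], 0, -1]
    - [[0, 0, 0], 0, -1]
    - [[0, 0, 0], 0, -1]
    - [[0, 0, 0], 0, -1]

```text
t: 10.15
tcp_pos: [0.4535, -0.0701, 0.0651]
tcp_rot: [[-0.999, -0.051, -0.001], [-0.051, 0.999, -0.0], [0.001, -0.0, -1.0]]
contact_force: [0.5, 1.3, -0.2]
finger_gap: 0.622
grasp_force: 31.6
```

```bash
python3 - <<'E'
from h import *
for i in range(8):
    viewer.camera("top"); s=readout.get_state(); print(s["t"],np.round(s["contact_force"],2),np.round(s["tau"],2)[[1,3]],np.round(s["tcp_pos"],4))
E
```

```text
10.2 [-0.85 -0.44 -0.29] [-39.61 -30.31] [ 0.4536 -0.0701  0.0651]
10.25 [ 0.32  0.33 -0.66] [-39.6  -30.31] [ 0.4536 -0.0701  0.0651]
10.3 [ 0.81  0.58 -0.9 ] [-39.59 -30.31] [ 0.4536 -0.0701  0.0652]
10.35 [-0.64  0.57 -0.35] [-39.58 -30.31] [ 0.4536 -0.0701  0.0652]
10.4 [ 0.09 -0.05  0.43] [-39.58 -30.32] [ 0.4536 -0.0701  0.0652]
10.45 [ 0.74 -0.69 -0.75] [-39.58 -30.32] [ 0.4537 -0.0701  0.0652]
10.5 [ 0.   -0.76 -1.46] [-39.58 -30.32] [ 0.4537 -0.0701  0.0653]
10.55 [ 0.24  0.7  -0.45] [-39.58 -30.32] [ 0.4537 -0.0701  0.0653]
```

jar_b weighs about 0.5 N (roughly 30 g allowing for noise), so it's empty. I'll put it back and try jar_c.

carry_out:
  commands:
    - [[0, 0, 1], 0, -1]
    - [[0, 0, 1], 0, -1]
    - [[0, 0, 0.5], 0, -1]
    - [[0, 0, 0.3], 0, -1]
    - [[0, 0, 0.1], 0, -1]
    - [[0, 0, 0.1], 0, -1]
    - [[0, 0, 0], 0, -1]
    - [[0, 0, 0], 0, 0.5]
    - [[0, 0, 0], 0, 0.8]
    - [[0, 0, 0], 0, 1]

```text
t: 11.38
tcp_pos: [0.4534, -0.0701, 0.0348]
tcp_rot: [[-0.999, -0.051, -0.001], [-0.051, 0.999, -0.0], [0.001, -0.0, -1.0]]
contact_force: [-0.1, 0.0, 0.0]
finger_gap: 0.992
grasp_force: 0.0
```

carry_out:
  commands:
    - [[0, 0, 0], 0, 1]
    - [[0, 0, 0], 0, 1]
    - [[0, 0, -2], 0, 1]
    - [[0, 0, -4], 0, 1]
    - [[0, 0, -4], 0, 1]
    - [[0, 0, -4], 0, 1]
    - [[0.5, -4, -1], 0, 1]
    - [[0.5, -4, 0], 0, 1]
    - [[0.5, -4, 0], 0, 1]
    - [[0.5, -4, 0], 0, 1]

```text
t: 12.22
tcp_pos: [0.4417, -0.2324, 0.1858]
tcp_rot: [[-0.999, -0.052, 0.001], [-0.052, 0.999, -0.0], [-0.001, -0.0, -1.0]]
contact_force: [1.9, 0.8, -0.5]
finger_gap: 1.002
grasp_force: 0.0
```

carry_out:
  commands:
    - [[0, 0, 0], 0, 1]
    - [[0, 0, 0], 0, 1]
    - [[0, 0, 0], 0, 1]
    - [[0, 0, 0], 0, 1]
    - [[0, 0, 0], 0, 1]
    - [[0, 0, 0], 0, 1]
    - [[0, 0, 0], 0, 1]
    - [[0, 0, 0], 0, 1]
    - [[0, 0, 0], 0, 1]
    - [[0, 0, 0], 0, 1]

```text
t: 13.05
tcp_pos: [0.4419, -0.2308, 0.1853]
tcp_rot: [[-0.999, -0.051, 0.0], [-0.051, 0.999, -0.0], [-0.0, -0.0, -1.0]]
contact_force: [-0.6, 0.4, -0.6]
finger_gap: 0.999
grasp_force: 0.0
```

carry_out:
  commands:
    - [[0, 0, 3], 0, 1]
    - [[0, 0, 4], 0, 1]
    - [[0, 0, 4], 0, 1]
    - [[0, 0, 3], 0, 1]
    - [[0, 0, 1], 0, 1]
    - [[0, 0, 0], 0, 1]
    - [[0, 0, 0], 0, 1]
    - [[0, 0, 0], 0, -1]
    - [[0, 0, 0], 0, -1]
    - [[0, 0, 0], 0, -1]

```text
t: 13.88
tcp_pos: [0.4433, -0.2316, 0.0371]
tcp_rot: [[-0.999, -0.051, 0.003], [-0.051, 0.999, -0.001], [-0.003, -0.001, -1.0]]
contact_force: [-1.3, 0.6, 11.9]
finger_gap: 0.616
grasp_force: 29.3
```

carry_out:
  commands:
    - [[0, 0, 0], 0, -1]
    - [[0, 0, 0], 0, -1]
    - [[0, 0, 0], 0, -1]
    - [[0, 0, 0], 0, -1]
    - [[0, 0, -0.5], 0, -1]
    - [[0, 0, -0.5], 0, -1]
    - [[0, 0, -0.5], 0, -1]
    - [[0, 0, -0.5], 0, -1]
    - [[0, 0, -0.5], 0, -1]
    - [[0, 0, -0.5], 0, -1]

```text
t: 14.72
tcp_pos: [0.4419, -0.2309, 0.0659]
tcp_rot: [[-0.999, -0.051, 0.0], [-0.051, 0.999, 0.0], [-0.0, 0.0, -1.0]]
contact_force: [0.4, -0.3, -2.2]
finger_gap: 0.614
grasp_force: 32.4
```

```bash
python3 - <<'E'
from h import *
F=[]
for i in range(14):
    viewer.camera("top"); s=readout.get_state(); F.append(s["contact_force"][2])
print(np.round(F,2),np.mean(F[4:]),np.round(s["tcp_pos"],4),s["finger_gap"])
E
```

```text
[-1.4  -2.97 -2.75 -2.22 -2.03 -1.93 -2.99 -2.25 -2.06 -2.04 -2.67 -2.32
 -2.74 -2.3 ] -2.334242712356236 [ 0.4418 -0.231   0.0652] 0.6153915584124795
```

jar_c reads about 2.3 N, so it's the full one. I'll carry it behind the magnifier.

carry_out:
  commands:
    - [[0, 0, -3.5], 0, -1]
    - [[0, 0, -4], 0, -1]
    - [[-1, 0.5, -3], 0, -1]
    - [[-3, 1.5, 0], 0, -1]
    - [[-3.7, 1.4, 0], 0, -1]
    - [[-3.7, 1.4, 0], 0, -1]
    - [[-3.7, 1.4, 0], 0, -1]
    - [[-3.7, 1.4, 0], 0, -1]
    - [[-3.5, 1, 0], 0, -1]
    - [[-1.5, 0.4, 0], 0, -1]

```text
t: 16.25
tcp_pos: [0.6786, -0.124, 0.1686]
tcp_rot: [[-0.998, -0.057, -0.0], [-0.057, 0.998, 0.002], [-0.0, 0.002, -1.0]]
contact_force: [-0.9, 0.7, -3.1]
finger_gap: 0.617
grasp_force: 33.5
```

carry_out:
  commands:
    - [[0, 0, 0], 0, -1]
    - [[0, 0, 0], 0, -1]
    - [[0, 0, 2], 0, -1]
    - [[0, 0, 3], 0, -1]
    - [[0, 0, 3], 0, -1]
    - [[0, 0, 1.5], 0, -1]
    - [[0, 0, 0.5], 0, -1]
    - [[0, 0, 0.3], 0, -1]
    - [[0, 0, 0], 0, -1]
    - [[0, 0, 0], 0, -1]

```text
t: 17.08
tcp_pos: [0.6757, -0.1296, 0.0691]
tcp_rot: [[-0.999, -0.05, 0.002], [-0.05, 0.999, -0.001], [-0.002, -0.001, -1.0]]
contact_force: [-0.4, 0.1, -2.1]
finger_gap: 0.616
grasp_force: 33.6
```

carry_out:
  commands:
    - [[0, 0, 0.5], 0, -1]
    - [[0, 0, 0.4], 0, -1]
    - [[0, 0, 0.3], 0, -1]
    - [[0, 0, 0.2], 0, -1]
    - [[0, 0, 0.1], 0, -1]
    - [[0, 0, 0.1], 0, -1]
    - [[0, 0, 0.1], 0, -1]
    - [[0, 0, 0], 0, -1]
    - [[0, 0, 0], 0, -1]
    - [[0, 0, 0], 0, -1]

```text
t: 17.92
tcp_pos: [0.6751, -0.1289, 0.0514]
tcp_rot: [[-0.999, -0.051, 0.001], [-0.051, 0.999, 0.0], [-0.001, 0.0, -1.0]]
contact_force: [-3.9, 0.9, 5.3]
finger_gap: 0.617
grasp_force: 34.4
```

carry_out:
  commands:
    - [[0, 0, 0], 0, 0.5]
    - [[0, 0, 0], 0, 0.7]
    - [[0, 0, 0], 0, 0.9]
    - [[0, 0, 0], 0, 0.9]
    - [[0, 0, 0], 0, 0.9]
    - [[0, 0, -1], 0, 0.9]
    - [[0, 0, -3], 0, 0.9]
    - [[0, 0, -4], 0, 1]
    - [[0, 0, -4], 0, 1]
    - [[0, 0, -3], 0, 1]

```text
t: 18.75
tcp_pos: [0.6755, -0.1294, 0.2049]
tcp_rot: [[-0.999, -0.051, 0.003], [-0.051, 0.999, -0.001], [-0.003, -0.001, -1.0]]
contact_force: [0.6, -0.1, 0.4]
finger_gap: 0.998
grasp_force: 0.0
```

carry_out:
  commands:
    - [[2, -3.2, 0], 0, 1]
    - [[2, -3.2, 0], 0, 1]
    - [[2, -3.2, 0], 0, 1]
    - [[2, -3.2, 0], 0, 1]
    - [[2, -3.2, 0], 0, 1]
    - [[2, -3.2, 0], 0, 1]
    - [[2, -3.2, 0], 0, 1]
    - [[2, -3.2, 0], 0, 1]
    - [[0, 0, 0], 0, 1]
    - [[0, 0, 0], 0, 1]

```text
t: 19.58
tcp_pos: [0.5255, -0.3963, 0.2014]
tcp_rot: [[-0.999, -0.044, -0.0], [-0.044, 0.999, -0.002], [0.0, -0.002, -1.0]]
contact_force: [1.7, 1.5, -0.2]
finger_gap: 1.005
grasp_force: 0.0
```

```bash
python3 - <<'E'
from h import *
c=viewer.camera("top"); P=cloud(c)
print("jar",blob(P,.675,-.129,.04,.09,.13)); print("tower",blob(P,.667,.058,.04,.095,.13));print("jb",blob(P,.4546,-.07,.04,.08,.1)); print("holder",blob(P,.586,.053,.05,.035,.055)); print("mag",blob(P,.595,-.133,.05,.045,.07))
s=readout.get_state();print(s["tcp_pos"],s["tcp_rot"])
E
```

```text
jar [ 6.734e-01 -1.281e-01  2.560e-02  6.718e-01 -1.279e-01  1.047e-01
  1.117e-01  4.990e+02]
tower [6.659e-01 5.810e-02 2.360e-02 6.650e-01 5.770e-02 1.069e-01 1.187e-01
 4.350e+02]
jb [ 4.513e-01 -6.960e-02  2.520e-02  4.512e-01 -6.950e-02  9.130e-02
  9.770e-02  4.790e+02]
holder [5.871e-01 5.380e-02 3.930e-02 5.856e-01 5.380e-02 4.390e-02 5.480e-02
 4.970e+02]
mag [ 5.950e-01 -1.339e-01  3.430e-02  5.950e-01 -1.336e-01  5.420e-02
  6.170e-02  8.200e+02]
[ 0.52754546 -0.39377064  0.2010549 ] [[-9.98827170e-01 -4.84141482e-02  5.95862226e-04]
 [-4.84143472e-02  9.98827285e-01 -3.24295453e-04]
 [-5.79462961e-04 -3.52763390e-04 -9.99999770e-01]]
```

carry_out:
  commands:
    - [[0, 0, 4], 0, 1]
    - [[0, 0, 4], 0, 1]
    - [[0, 0, 4], 0, 1]
    - [[0, 0, 3.5], 0, 1]
    - [[0, 0, 2], 0, 1]
    - [[0, 0, 1], 0, 1]
    - [[0, 0, 0.4], 0, 1]
    - [[0, 0, 0], 0, 1]
    - [[0, 0, 0], 0, -1]
    - [[0, 0, 0], 0, -1]
  newtons: 40

```text
t: 20.47
tcp_pos: [0.5295, -0.3934, 0.0135]
tcp_rot: [[-0.999, -0.051, 0.003], [-0.051, 0.999, -0.002], [-0.003, -0.002, -1.0]]
contact_force: [0.3, -1.0, 1.0]
finger_gap: 0.745
grasp_force: 0.0
```

carry_out:
  commands:
    - [[0, 0, 0], 0, -1]
    - [[0, 0, 0], 0, -1]
    - [[0, 0, 0], 0, -1]
    - [[0, 0, 0], 0, -1]
    - [[0, 0, 0], 0, -1]
    - [[0, 0, 0], 0, -1]
    - [[0, 0, 0], 0, -1]
    - [[0, 0, -0.3], 0, -1]
    - [[0, 0, -0.5], 0, -1]
    - [[0, 0, -0.7], 0, -1]

```text
t: 21.3
tcp_pos: [0.5279, -0.3924, 0.0265]
tcp_rot: [[-0.999, -0.051, -0.001], [-0.051, 0.999, 0.001], [0.001, 0.001, -1.0]]
contact_force: [0.2, 0.1, -1.0]
finger_gap: 0.633
grasp_force: 42.5
```

carry_out:
  commands:
    - [[0, 0, -1.5], 0, -1]
    - [[0, 0, -3], 0, -1]
    - [[0, 0, -3], 0, -1]
    - [[0, 0, -3], 0, -1]
    - [[0, 0, -3], 0, -1]
    - [[0, 0, 0], 0, -1]
    - [[0, 0, 0], 0, -1]
    - [[0, 0, 0], 0, -1]
    - [[0, 0, 0], 0, -1]
    - [[0, 0, 0], 0, -1]

```text
t: 22.13
tcp_pos: [0.5276, -0.3921, 0.1596]
tcp_rot: [[-0.999, -0.051, -0.003], [-0.051, 0.999, 0.002], [0.002, 0.002, -1.0]]
contact_force: [0.4, 1.6, -1.8]
finger_gap: 0.634
grasp_force: 42.7
```

```bash
python3 - <<'E'
from h import *
c=viewer.camera("scene"); cv2.imwrite("pics/s2.png",cv2.resize(c["img"][150:400,40:440,::-1],None,fx=2,fy=2)); s=readout.get_state();print(s["tcp_pos"],s["contact_force"])
E
```

```text
[ 0.52767475 -0.39216464  0.159764  ] [ 0.65949183 -0.05899332 -1.65540012]
```

View pics/s2.png

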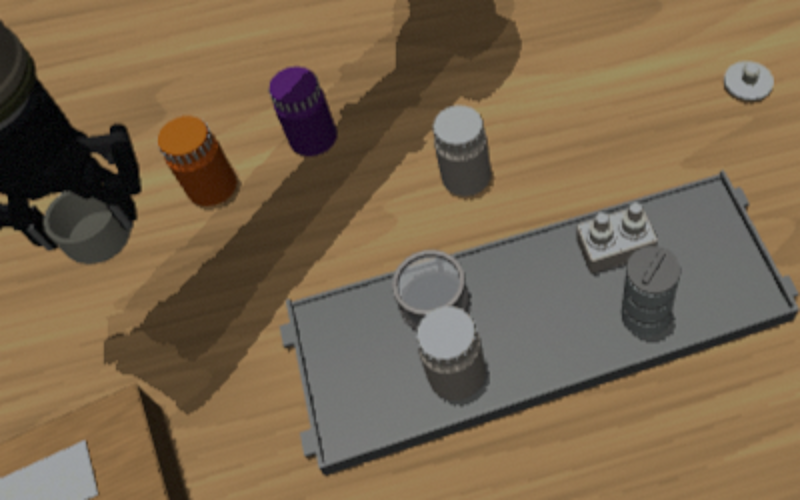

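The crop shows the pot held level at (90,225), with the tower (650,290) and the full jar (450,355) upright on the shelf. Next the pot goes midway between holder and magnifier.

carry_out:
  commands:
    - [[-0.5, 2, 0], 0, -1]
    - [[-0.8, 3.5, 0], 0, -1]
    - [[-0.9, 4, 0], 0, -1]
    - [[-0.9, 4, 0], 0, -1]
    - [[-0.9, 4, 0], 0, -1]
    - [[-0.9, 4, 0], 0, -1]
    - [[-0.9, 4, 0], 0, -1]
    - [[-0.9, 4, 0], 0, -1]
    - [[-0.8, 3.4, 0], 0, -1]
    - [[-0.6, 2, 0], 0, -1]

```text
t: 23.02
tcp_pos: [0.5914, -0.034, 0.1604]
tcp_rot: [[-0.998, -0.057, -0.001], [-0.057, 0.998, 0.002], [0.001, 0.002, -1.0]]
contact_force: [1.5, 0.9, -1.5]
finger_gap: 0.637
grasp_force: 42.8
```

carry_out:
  commands:
    - [[0, 0, 0], 0, -1]
    - [[0, 0, 0], 0, -1]
    - [[0, 0, 2], 0, -1]
    - [[0, 0, 3], 0, -1]
    - [[0, 0, 3], 0, -1]
    - [[0, 0, 2], 0, -1]
    - [[0, 0, 1], 0, -1]
    - [[0, 0, 0], 0, -1]
    - [[0, 0, 0], 0, -1]
    - [[0, 0, 0], 0, -1]

```text
t: 23.85
tcp_pos: [0.5924, -0.0409, 0.0529]
tcp_rot: [[-0.999, -0.05, 0.002], [-0.05, 0.999, -0.0], [-0.002, -0.0, -1.0]]
contact_force: [-0.1, -0.2, -1.1]
finger_gap: 0.635
grasp_force: 42.8
```

carry_out:
  commands:
    - [[0, 0, 0.5], 0, -1]
    - [[0, 0, 0.5], 0, -1]
    - [[0, 0, 0.5], 0, -1]
    - [[0, 0, 0.3], 0, -1]
    - [[0, 0, 0.2], 0, -1]
    - [[0, 0, 0.1], 0, -1]
    - [[0, 0, 0.05], 0, -1]
    - [[0, 0, 0.05], 0, -1]
    - [[0, 0, 0], 0, -1]
    - [[0, 0, 0], 0, -1]

```text
t: 24.68
tcp_pos: [0.5914, -0.0401, 0.0294]
tcp_rot: [[-0.999, -0.051, 0.0], [-0.051, 0.999, -0.0], [-0.0, -0.0, -1.0]]
contact_force: [0.0, 0.4, -3.0]
finger_gap: 0.636
grasp_force: 42.9
```

carry_out:
  commands:
    - [[0, 0, 0.05], 0, -1]
    - [[0, 0, 0.05], 0, -1]
    - [[0, 0, 0.05], 0, -1]
    - [[0, 0, 0.05], 0, -1]
    - [[0, 0, 0], 0, -1]
    - [[0, 0, 0], 0, -1]
    - [[0, 0, 0], 0, -1]
    - [[0, 0, 0], 0, -1]
    - [[0, 0, 0], 0, -1]
    - [[0, 0, 0], 0, -1]

```text
t: 25.52
tcp_pos: [0.5914, -0.0401, 0.0277]
tcp_rot: [[-0.999, -0.051, 0.0], [-0.051, 0.999, 0.0], [-0.0, 0.0, -1.0]]
contact_force: [-3.4, 0.3, 5.1]
finger_gap: 0.635
grasp_force: 43.5
```

carry_out:
  commands:
    - [[0, 0, 0], 0, 0.3]
    - [[0, 0, 0], 0, 0.35]
    - [[0, 0, 0], 0, 0.4]
    - [[0, 0, 0], 0, 0.45]
    - [[0, 0, 0], 0, 0.5]
    - [[0, 0, 0], 0, 0.5]
    - [[0, 0, 0], 0, 0.5]
    - [[0, 0, 0], 0, 0.5]
    - [[0, 0, -0.3], 0, 0.5]
    - [[0, 0, -0.5], 0, 0.5]

```text
t: 26.35
tcp_pos: [0.5909, -0.04, 0.0351]
tcp_rot: [[-0.999, -0.051, -0.001], [-0.051, 0.999, -0.0], [0.001, -0.0, -1.0]]
contact_force: [-0.5, 0.2, 0.9]
finger_gap: 0.751
grasp_force: 0.0
```

carry_out:
  commands:
    - [[0, 0, -1], 0, 0.5]
    - [[0, 0, -2], 0, 0.5]
    - [[0, 0, -3], 0, 0.5]
    - [[0, 0, -4], 0, 0.5]
    - [[0, 0, -3], 0, 0.5]
    - [[1, 2, 0], 0, 0]
    - [[1.9, 4, 0], 0, 0]
    - [[1.9, 4, 0], 0, 0]
    - [[1.9, 4, 0], 0, 0]
    - [[1.9, 4, 0], 0, 0]

```text
t: 27.18
tcp_pos: [0.5004, 0.1273, 0.1665]
tcp_rot: [[-0.999, -0.05, 0.001], [-0.05, 0.999, 0.001], [-0.001, 0.001, -1.0]]
contact_force: [1.1, 0.5, 0.7]
finger_gap: 0.501
grasp_force: 0.0
```

```bash
python3 - <<'E'
from h import *
c=viewer.camera("top"); P=cloud(c)
print("pot",blob(P,.591,-.04,.04,.042,.07)); print("lid",blob(P,.419,.2687,.04,.004,.04),blob(P,.419,.2687,.04,.022,.04)); print("holder",blob(P,.586,.053,.05,.035,.055)); print("mag",blob(P,.595,-.133,.05,.045,.07))
s=readout.get_state();print(s["tcp_pos"],s["finger_gap"])
# colour-based lid/pot circles
for n,(u,v),w in(("lid",(191,287),22),):
    g=cv2.cvtColor(c["img"],cv2.COLOR_RGB2HSV)[v-w:v+w,u-w:u+w]; m=((g[...,1]<40)&(g[...,2]>110)).astype(np.uint8)
    k,_=cv2.findContours(m,cv2.RETR_EXTERNAL,cv2.CHAIN_APPROX_NONE); k=max(k,key=cv2.contourArea); (a,b),r=cv2.minEnclosingCircle(k); a+=u-w;b+=v-w
    K=c["camera_matrix"];R,_=cv2.Rodrigues(c["rvec"]); C=-R.T@np.ravel(c["tvec"]); d=R.T@np.linalg.inv(K)@[a,b,1]; print(n,a,b,r,C+d*(.011-C[2])/d[2])
E
```

```text
pot [ 5.900e-01 -3.990e-02  2.800e-02  5.898e-01 -3.990e-02  5.410e-02
  6.210e-02  1.980e+02]
lid None None
holder [5.867e-01 5.370e-02 3.920e-02 5.855e-01 5.350e-02 4.380e-02 5.450e-02
 5.000e+02]
mag [ 5.951e-01 -1.337e-01  3.400e-02  5.950e-01 -1.335e-01  5.430e-02
  6.260e-02  8.200e+02]
[0.49636943 0.1369035  0.16608956] 0.49968053475740637
lid 173.0 265.5 4.031229019165039 [0.46400919 0.30842855 0.011     ]
```

```bash
python3 - <<'E'
from h import *
for n,u,v in(("top0",191,287),("scene0",414,190)):
    c=np.load(n+".npz"); w=20
    g=cv2.cvtColor(c["img"],cv2.COLOR_RGB2HSV)[v-w:v+w,u-w:u+w]; m=((g[...,1]<45)&(g[...,2]>100)).astype(np.uint8)
    k,_=cv2.findContours(m,cv2.RETR_EXTERNAL,cv2.CHAIN_APPROX_NONE); k=max(k,key=cv2.contourArea); (a,b),ax,_=cv2.fitEllipse(k); a+=u-w;b+=v-w
    K=c["camera_matrix"];R,_=cv2.Rodrigues(c["rvec"]); C=-R.T@np.ravel(c["tvec"]); d=R.T@np.linalg.inv(K)@[a,b,1]; print(n,a,b,ax,C+d*(.010-C[2])/d[2])
    P=cloud(c); print(blob(P,.419,.267,.04,.022,.04))
E
```

```text
top0 191.16931343078613 286.23518562316895 (24.739578247070312, 25.1102237701416) [0.41951169 0.26819701 0.01      ]
[4.193e-01 2.686e-01 9.400e-03 4.193e-01 2.687e-01 2.750e-02 3.240e-02
 6.100e+01]
scene0 414.10694313049316 189.76100158691406 (17.822141647338867, 24.05210304260254) [0.41993717 0.26867059 0.01      ]
[4.179e-01 2.693e-01 9.900e-03 4.200e-01 2.686e-01 2.830e-02 3.200e-02
 5.000e+01]
```

carry_out:
  commands:
    - [[1.7, 3.4, 0], 0, 0]
    - [[1.7, 3.4, 0], 0, 0]
    - [[1.7, 3.4, 0], 0, 0]
    - [[1.9, 3.4, 0], 0, 0]
    - [[0, 0, 2], 0, 0]
    - [[0, 0, 3], 0, 0]
    - [[0, 0, 2], 0, 0]
    - [[0, 0, 0], 0, 0]
    - [[0, 0, 0], 0, 0]
    - [[0, 0, 0], 0, 0]
  newtons: 30

```text
t: 28.07
tcp_pos: [0.4255, 0.2586, 0.097]
tcp_rot: [[-0.999, -0.05, 0.002], [-0.05, 0.999, 0.001], [-0.002, 0.001, -1.0]]
contact_force: [-0.3, 0.9, 0.8]
finger_gap: 0.496
grasp_force: 0.0
```

carry_out:
  commands:
    - [[0, 0, 0], 0, 0]
    - [[0, 0, 0], 0, 0]
    - [[0, 0, 0], 0, 0]
    - [[0, 0, 0], 0, 0]
    - [[0, 0, 0], 0, 0]
    - [[0, 0, 0], 0, 0]
    - [[0, 0, 0], 0, 0]
    - [[0, 0, 0], 0, 0]
    - [[0, 0, 0], 0, 0]
    - [[0, 0, 0], 0, 0]

```text
t: 28.9
tcp_pos: [0.4244, 0.2584, 0.0953]
tcp_rot: [[-0.999, -0.051, -0.0], [-0.051, 0.999, -0.0], [0.0, -0.0, -1.0]]
contact_force: [0.4, 0.4, 0.7]
finger_gap: 0.498
grasp_force: 0.0
```

carry_out:
  commands:
    - [[0.4, 1, 1], 0, 0]
    - [[0, 0, 2], 0, 0]
    - [[0, 0, 2], 0, 0]
    - [[0, 0, 1.5], 0, 0]
    - [[0, 0, 0.8], 0, 0]
    - [[0, 0, 0.4], 0, 0]
    - [[0, 0, 0.2], 0, 0]
    - [[0, 0, 0.2], 0, 0]
    - [[0, 0, 0], 0, 0]
    - [[0, 0, 0], 0, 0]

```text
t: 29.73
tcp_pos: [0.4203, 0.2685, 0.0149]
tcp_rot: [[-0.999, -0.051, 0.001], [-0.051, 0.999, 0.001], [-0.001, 0.001, -1.0]]
contact_force: [0.1, -0.3, 0.6]
finger_gap: 0.502
grasp_force: 0.0
```

carry_out:
  commands:
    - [[0, 0, 0], 0, -0.3]
    - [[0, 0, 0], 0, -0.5]
    - [[0, 0, 0], 0, -1]
    - [[0, 0, 0], 0, -1]
    - [[0, 0, 0], 0, -1]
    - [[0, 0, 0], 0, -1]
    - [[0, 0, 0], 0, -1]
    - [[0, 0, 0], 0, -1]
    - [[0, 0, 0], 0, -1]
    - [[0, 0, 0], 0, -1]

```text
t: 30.57
tcp_pos: [0.4202, 0.2684, 0.0148]
tcp_rot: [[-0.999, -0.051, 0.0], [-0.051, 0.999, 0.001], [-0.001, 0.001, -1.0]]
contact_force: [-2.1, -0.9, 6.1]
finger_gap: 0.191
grasp_force: 29.3
```

carry_out:
  commands:
    - [[0, 0, -0.3], 0, -1]
    - [[0, 0, -0.7], 0, -1]
    - [[0, 0, -1.5], 0, -1]
    - [[0, 0, -3], 0, -1]
    - [[0, 0, -4], 0, -1]
    - [[0, 0, -3.5], 0, -1]
    - [[0, 0, -1], 0, -1]
    - [[0, 0, 0], 0, -1]
    - [[0, 0, 0], 0, -1]
    - [[0, 0, 0], 0, -1]

```text
t: 31.4
tcp_pos: [0.4191, 0.2676, 0.153]
tcp_rot: [[-0.999, -0.051, -0.002], [-0.051, 0.999, -0.001], [0.002, -0.001, -1.0]]
contact_force: [0.0, -0.6, -0.2]
finger_gap: 0.192
grasp_force: 29.4
```

```bash
python3 - <<'E'
from h import *
c=viewer.camera("scene"); s=readout.get_state();print(s["tcp_pos"],s["finger_gap"])
K=c["camera_matrix"]; p,_=cv2.projectPoints(np.array([s["tcp_pos"]]),c["rvec"],c["tvec"],K,None); u,v=p.ravel().astype(int); print(u,v)
cv2.imwrite("pics/s3.png",cv2.resize(c["img"][max(0,v-60):v+60,u-80:u+80,::-1],None,fx=4,fy=4,interpolation=cv2.INTER_CUBIC))
P=cloud(c); t=s["tcp_pos"]; m=(np.hypot(P[...,0]-t[0],P[...,1]-t[1])<.04)&(abs(P[...,2]-t[2]+.004)<.02); q=P[m]; print(len(q)); A=np.c_[q[:,:2]-t[:2],np.ones(len(q))]; print(np.linalg.lstsq(A,q[:,2],rcond=None)[0], q.mean(0))
E
```

```text
[0.41897754 0.2674931  0.15265196] 0.19705463375673588
425 143
390
[-0.1514042   0.09363556  0.15440961] [0.42639203 0.26398667 0.1529587 ]
```

View pics/s3.png

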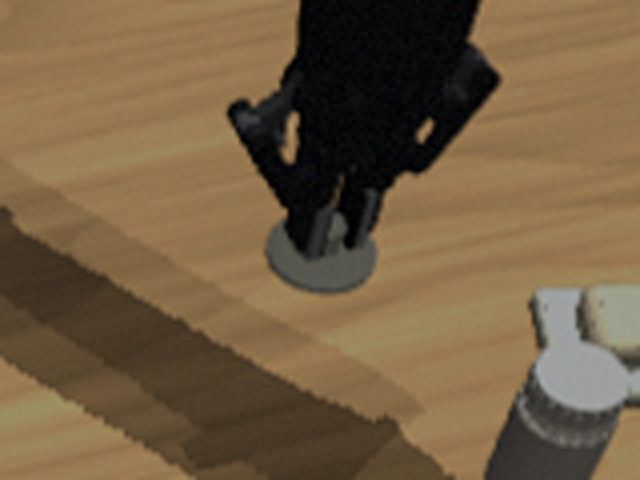

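The crop shows the lid held level by its knob at (320,255). Next it goes over the pot.

carry_out:
  commands:
    - [[-1, -2, 0], 0, -1]
    - [[-1.8, -3.6, 0], 0, -1]
    - [[-1.8, -3.6, 0], 0, -1]
    - [[-1.8, -3.6, 0], 0, -1]
    - [[-1.8, -3.6, 0], 0, -1]
    - [[-1.8, -3.6, 0], 0, -1]
    - [[-1.7, -3.6, 0], 0, -1]
    - [[-1.7, -3.6, 0], 0, -1]
    - [[-1.2, -2.4, 0], 0, -1]
    - [[-1, -2, 0], 0, -1]

```text
t: 32.28
tcp_pos: [0.5915, -0.043, 0.1524]
tcp_rot: [[-0.999, -0.048, -0.003], [-0.048, 0.999, -0.002], [0.003, -0.002, -1.0]]
contact_force: [-0.2, 1.2, -1.7]
finger_gap: 0.19
grasp_force: 29.4
```

carry_out:
  commands:
    - [[0, 0, 0], 0, -1]
    - [[0, 0, 0], 0, -1]
    - [[0, 0, 1], 0, -1]
    - [[0, 0, 1.5], 0, -1]
    - [[0, 0, 1.5], 0, -1]
    - [[0, 0, 1], 0, -1]
    - [[0, 0, 0.5], 0, -1]
    - [[0, 0, 0], 0, -1]
    - [[0, 0, 0], 0, -1]
    - [[0, 0, 0], 0, -1]

```text
t: 33.12
tcp_pos: [0.5923, -0.0393, 0.1001]
tcp_rot: [[-0.999, -0.051, 0.001], [-0.051, 0.999, 0.0], [-0.001, -0.0, -1.0]]
contact_force: [0.2, -0.3, 0.1]
finger_gap: 0.195
grasp_force: 29.4
```

carry_out:
  commands:
    - [[0.1, 0, 0.5], 0, -1]
    - [[0, 0, 0.6], 0, -1]
    - [[0, 0, 0.6], 0, -1]
    - [[0, 0, 0.5], 0, -1]
    - [[0, 0, 0.3], 0, -1]
    - [[0, 0, 0.2], 0, -1]
    - [[0, 0, 0.1], 0, -1]
    - [[0, 0, 0.1], 0, -1]
    - [[0, 0, 0], 0, -1]
    - [[0, 0, 0], 0, -1]

```text
t: 33.95
tcp_pos: [0.5909, -0.0396, 0.0704]
tcp_rot: [[-0.999, -0.051, 0.0], [-0.051, 0.999, -0.0], [-0.0, -0.0, -1.0]]
contact_force: [0.6, -0.7, -1.2]
finger_gap: 0.2
grasp_force: 29.4
```

carry_out:
  commands:
    - [[0, 0, 0.05], 0, -1]
    - [[0, 0, 0.05], 0, -1]
    - [[0, 0, 0.05], 0, -1]
    - [[0, 0, 0.05], 0, -1]
    - [[0, 0, 0], 0, -1]
    - [[0, 0, 0], 0, -1]
    - [[0, 0, 0], 0, -1]
    - [[0, 0, 0], 0, -1]
    - [[0, 0, 0], 0, -1]
    - [[0, 0, 0], 0, -1]

```text
t: 34.78
tcp_pos: [0.5908, -0.0395, 0.0683]
tcp_rot: [[-0.999, -0.051, -0.0], [-0.051, 0.999, -0.0], [0.0, -0.0, -1.0]]
contact_force: [0.3, 0.4, -0.3]
finger_gap: 0.195
grasp_force: 29.4
```

carry_out:
  commands:
    - [[0, 0, 0.05], 0, -1]
    - [[0, 0, 0.05], 0, -1]
    - [[0, 0, 0.05], 0, -1]
    - [[0, 0, 0.05], 0, -1]
    - [[0, 0, 0.05], 0, -1]
    - [[0, 0, 0], 0, -1]
    - [[0, 0, 0], 0, -1]
    - [[0, 0, 0], 0, -1]
    - [[0, 0, 0], 0, -1]
    - [[0, 0, 0], 0, -1]

```text
t: 35.62
tcp_pos: [0.5909, -0.0396, 0.0659]
tcp_rot: [[-0.999, -0.051, 0.0], [-0.051, 0.999, 0.0], [-0.0, 0.0, -1.0]]
contact_force: [-0.2, -0.6, 2.8]
finger_gap: 0.195
grasp_force: 29.6
```

carry_out:
  commands:
    - [[0, 0, 0], 0, -0.5]
    - [[0, 0, 0], 0, -0.4]
    - [[0, 0, 0], 0, -0.3]
    - [[0, 0, 0], 0, -0.2]
    - [[0, 0, 0], 0, -0.1]
    - [[0, 0, 0], 0, -0.1]
    - [[0, 0, 0], 0, -0.1]
    - [[0, 0, -0.3], 0, -0.1]
    - [[0, 0, -0.5], 0, -0.1]
    - [[0, 0, -1], 0, -0.1]

```text
t: 36.45
tcp_pos: [0.5901, -0.0395, 0.0835]
tcp_rot: [[-0.999, -0.051, -0.002], [-0.051, 0.999, -0.0], [0.002, -0.0, -1.0]]
contact_force: [0.4, 0.5, -0.5]
finger_gap: 0.449
grasp_force: 0.0
```

carry_out:
  commands:
    - [[0, 0, -2], 0, -0.1]
    - [[0, 0, -3], 0, -0.1]
    - [[0, 0, -4], 0, -0.1]
    - [[0, 0, -4], 0, -0.1]
    - [[2, 2, 0], 0, -0.1]
    - [[2, 3.5, 0], 0, -0.1]
    - [[2, 3.5, 0], 0, -0.1]
    - [[2, 3.5, 0], 0, -0.1]
    - [[2, 3.5, 0], 0, -0.1]
    - [[0, 3.5, 0], 0, -0.1]

```text
t: 37.28
tcp_pos: [0.4781, 0.1512, 0.2153]
tcp_rot: [[-0.999, -0.051, 0.0], [-0.051, 0.999, 0.002], [-0.0, 0.001, -1.0]]
contact_force: [2.1, -0.1, 0.2]
finger_gap: 0.45
grasp_force: 0.0
```

carry_out:
  commands:
    - [[0, 3.5, 0], 0, 0]
    - [[0, 3.5, 0], 0, 0]
    - [[0, 3.5, 0], 0, 0]
    - [[0, 3.5, 0], 0, 0]
    - [[0, 2, 0], 0, 0]
    - [[0, 0, 0], 0, 0]
    - [[0, 0, 0], 0, 0]
    - [[0, 0, 0], 0, 0]
    - [[0, 0, 0], 0, 0]
    - [[0, 0, 0], 0, 0]

```text
t: 38.12
tcp_pos: [0.4735, 0.3084, 0.2143]
tcp_rot: [[-0.999, -0.048, 0.001], [-0.048, 0.999, 0.0], [-0.001, 0.0, -1.0]]
contact_force: [0.3, 0.1, -0.5]
finger_gap: 0.5
grasp_force: 0.0
```

```bash
python3 - <<'E'
from h import *
c=viewer.camera("top"); P=cloud(c)
for n,a in dict(lid=(.59,-.04,.04,.05,.09),knob=(.59,-.04,.02,.07,.09),tower=(.667,.058,.04,.095,.13),jar=(.673,-.128,.04,.09,.13),jb=(.4546,-.07,.04,.08,.1),ja=(.492,.392,.04,.08,.1),purple=(.353,-.22,.04,.08,.1),orange=(.387,-.333,.04,.08,.1),holder=(.586,.053,.05,.035,.055),mag=(.595,-.133,.05,.045,.07)).items(): print(n,blob(P,*a))
q=P[(np.hypot(P[...,0]-.59,P[...,1]+.04)<.026)&(np.hypot(P[...,0]-.59,P[...,1]+.04)>.012)&(P[...,2]>.05)&(P[...,2]<.07)];print(np.linalg.lstsq(np.c_[q[:,:2]-[.59,-.04],np.ones(len(q))],q[:,2],rcond=None)[0])
c=viewer.camera("scene"); cv2.imwrite("pics/s4.png",cv2.resize(c["img"][180:390,160:450,::-1],None,fx=2.7,fy=2.7,interpolation=cv2.INTER_CUBIC))
print(readout.get_state()["tcp_pos"])
E
```

```text
lid [ 5.90e-01 -3.93e-02  2.83e-02  5.89e-01 -3.91e-02  6.29e-02  8.43e-02
  5.67e+02]
knob [ 5.895e-01 -3.850e-02  9.000e-03  5.895e-01 -3.880e-02  7.880e-02
  8.430e-02  6.300e+01]
tower [6.659e-01 5.750e-02 2.400e-02 6.649e-01 5.750e-02 1.067e-01 1.192e-01
 4.370e+02]
jar [ 6.731e-01 -1.279e-01  2.580e-02  6.717e-01 -1.278e-01  1.049e-01
  1.111e-01  4.990e+02]
jb [ 4.511e-01 -6.960e-02  2.520e-02  4.512e-01 -6.950e-02  9.140e-02
  9.750e-02  4.810e+02]
ja None
purple [ 3.524e-01 -2.205e-01  2.540e-02  3.529e-01 -2.198e-01  9.110e-02
  9.690e-02  5.040e+02]
orange [ 3.870e-01 -3.337e-01  2.540e-02  3.869e-01 -3.327e-01  9.120e-02
  9.710e-02  5.100e+02]
holder [5.870e-01 5.370e-02 3.930e-02 5.856e-01 5.360e-02 4.390e-02 5.470e-02
 4.980e+02]
mag [ 5.950e-01 -1.339e-01  3.420e-02  5.951e-01 -1.337e-01  5.430e-02
  6.240e-02  8.180e+02]
[0.01408911 0.0128979  0.06123351]
[0.47327873 0.30885443 0.21415448]
```

View pics/s4.png

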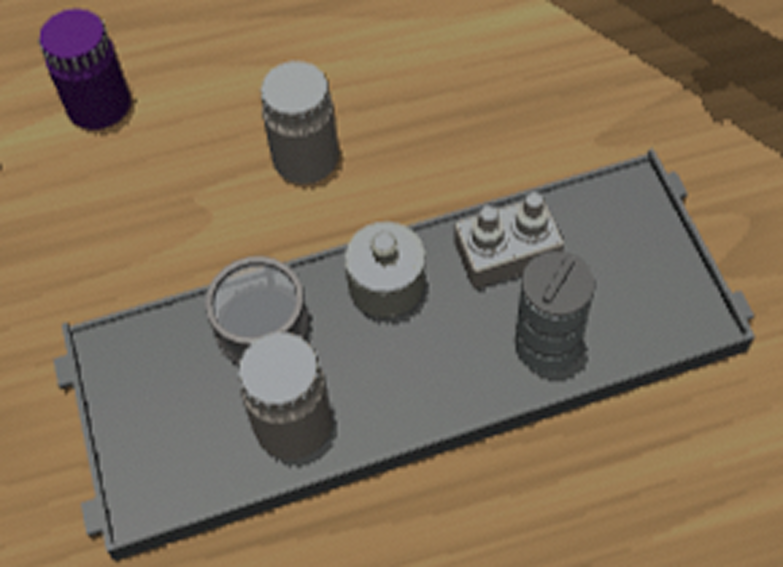

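The crop shows the lidded pot (385,270) midway between holder (508,235) and magnifier (255,305), with the tower (555,310) and full jar (290,400) upright behind them. The second white jar (300,120) stands on the counter. jar_a was never touched; it is hidden under the arm in the last view. Handing in.

```bash
python3 -c "
from workcell import workorder
print(workorder.sign_off())"
```

```text
the job is handed in; nothing more can be done
None
```

The job is handed in: the tower stands behind the holder, the full jar (jar_c, about 2.3 N when lifted) behind the magnifier, and the lidded pot midway between; the holder and magnifier did not move, empty jar_b is back within about 3 mm of its place, and jar_a was never touched.

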